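# Lock the lug nut box and stack the wheel centre caps on its lid

### The arm

A 7-joint arm with a two-finger parallel gripper is mounted at the origin on the work surface. World frame = base frame: x ahead of the robot, y to its left, z up, the work surface at z = 0. Lengths are in m, angles in rad, forces in N, time in s.
With the tool pointing down it reaches from about 0.425 to 0.875 m from the base axis. Payload 4.7 kg.
Tool frame: the origin (TCP) lies midway between the tips of the shut fingers; the grasp point (between the pads) lies 19 mm behind it; z points along the fingers, y is the line along which they close (so a half turn about z gives the same grasp; the last joint's range is limited). The gripper opens to 87 mm and grips with 3 to 60 N. Pads are 19 mm wide; open, the fingers measure 117 mm over their backs; the gripper's body (75 mm by 190 mm) begins 51 mm behind the grasp point.
Start: joints at [1.333, 0.321, -0.07, 1.45, 0.023, 1.371, -0.057], TCP at [0.162, -0.63, 0.223] pointing down, gripper open.
Joint ranges: [-2.86, 2.86], [-0.3, 2.09], [-1.38, 1.24], [0.06, 2.45], [-1.56, 4.7], [0.09, 2.05], [-2.69, 2.69]. Speed limits (rad/s): [2.57, 2.57, 3.14, 3.14, 3.14, 3.14, 3.14].

### API

Orientations are given as a rotation vector (axis times angle).
In Python, from bench import ctrl, get_image, calibration gives the robot as it stands.
- The arm moves only by the tool apply_moves, never from a script. Its arguments are lists of equal length, an entry for each row: "dp": the shift along the tool's x, y, z in m, a list of three; "twist": the turn, a rotation vector about the tool's x, y, z in rad, a list of three; "fingers": the closure, from 0 (fully open) to 1 (shut). In form: {"dp": [[dx, dy, dz], ...], "twist": [[ax, ay, az], ...], "fingers": [fingers, ...]}. A call has 1 to 10 rows; each row shifts and turns the commanded pose from where the row before left it, along the tool's axes as they then stand; what a row does not reach is not made up. A row lasts 1/10 s, in which the tool goes at most 50 mm and 8.59 degrees, less where a joint would pass 70% of its speed; a pose out of reach is approached as far as the arm can. A call is refused whole if a number of a shift passes 0.05 or a number of a turn 0.15, either way. A call with a gripper value outside its range is refused whole. The fingers move at their own pace and stop on an object; "newtons" is the grip in N (left out, the last holds). Time passes only in rows, so rows that do not move let the fingers close. It gives the time, the measured TCP pose, the force, the opening and the grip force at its end, in the units of the state.
- ctrl.get_state(): the state, without advancing time (a new reading comes with each control period).
- get_image(name): name is "side" or "top" or "wrist"; returns the picture (384x512x3 uint8, red, green, blue); there is no depth.
- calibration(name): a dict with "fx", "fy", "cx", "cy" (pixels), "eye" and "attitude" of the camera in the world; the wrist camera has in their place "hand_eye" (4x4, takes a point from camera to tool coordinates, whose origin is the TCP and whose axes are the flange's). Camera axes: x right, y up, looking along -z (the intrinsics and any distortion apply to the point x, -y, -z); pixel columns grow to the right and rows downward; lengths in m; the calibration is good to about 2 mm. A picture is of the moment at which its call begins: read the wrist's pose just before it. calibration takes no time and is no camera call.
- ctrl.close_job(): hands the job in; it is judged then, once.
The state is a dict: "time": time; "joint_positions": joint angles; "qd": joint speeds; "joint_torque": joint torques, N m; "position": TCP position; "tool_rot": TCP orientation; "ft_force": force on the tool from outside, world axes, zero at the start; "torque": the same for the moment, N m; "grip_width": opening from 0.0 (shut) to 1.0 (fully open); "grip_force": force on a finger pad.
Only numpy, scipy, OpenCV 4.12 (cv2) and the standard library are available. Lean on these libraries where they do the work, as an engineer would, in place of code of your own. Each camera call takes 0.05 s, during which the arm holds its last target. There are 200 camera calls.

### The job

Close up the lug nut box for the night: slide the blue steel box's lid open, put the two loose lug nuts inside, slide the lid fully shut, and press the padlock's raised shackle straight and all the way down into its body until it clicks and stays down. Once it is locked, lay every wheel centre cap from the bench flat on the round plate on the lid, one on top of another in a single neat stack centred on the plate. Leave the glass dish, the wrench, the yellow starter tool and everything else on the bench where they are.

Things in the scene. Friction and masses are not known exactly. Their poses are not given: they have to be found in the camera images.
- store: Blue steel lug nut box under a sliding lid, fixed, turned up to 0.3 rad. Inside 170 (x) x 180 (y) mm, floor 4 mm and wall tops 60 mm above the bench, walls 3 mm. Origin: centre of its underside. The lid slides along the box's own y, out over two runners (to y = +268 mm, not above the lid) on the +y side; the padlock sits in a bracket at the -y end.
- plate_centre (a point): Centre of the top face of the round black plate (72 mm across, 3 mm thick, yellow ring) fixed on the lid, 68 mm above the bench, 10 mm from the lid's centre towards the box's -y. It moves with the lid. The caps are to be stacked here.
- lid (a joint): Opening of the flat sliding lid in m: 0 = fully shut, 0.165 = fully open. Starts partly open, stays where left, takes about 3 N to slide. A 5 mm steel sheet 182 x 186 mm, top 65 mm above the bench; it uncovers the box from the -y end. Fully shut, the eye of its tongue lies just under the raised short leg of the shackle; the latched shackle holds the lid shut.
- lid_handle (a point): Top centre of the lid's handle, 95 mm above the bench: an upright black bar 70 mm long along the box's x, 14 mm thick along the box's y, standing 30 mm above the lid, 70 mm towards the box's +y from the lid's centre. It moves with the lid.
- padlock_body_top (a point): Centre of the top of the brass padlock body (50 x 24 x 45 mm), 60 mm above the bench, 112 mm from the box's centre towards its -y. The body does not move.
- shackle (a joint): How far the shackle is pressed down, in m: 0 = open (raised), 0.014 = home. A spring (2 to 4 N) pushes it up; from 3 mm down a hidden pawl resists too (up to about 10 N in all); past 10 to 11 mm it clicks and stays down: press it to its stop. Let go earlier, it springs back. Once latched it cannot be lifted. Its leg must pass the lid tongue's eye, so it goes down only with the lid fully shut.
- shackle_top (a point): Middle of the top of the shackle's bow, 102 mm above the bench when open and 88 mm when home. The bow is an 8 mm steel bar whose straight top runs 20 mm along the box's x; the shackle is 42 mm wide over its legs.
- cap_a: Wheel centre cap, a flat disc 56 mm across and 10 mm thick, silver with a dark middle, about 60 g. Origin: centre of its underside, z axis up out of its face. May be absent.
- cap_b: The same, red with a silver middle. May be absent.
- cap_c: The same, grey with a black middle. May be absent.
- cap_d: The same, blue with a silver middle. May be absent.
- dish: Bystander: small clear glass dish of valve caps, 72 mm across, 28 mm high, loose. Origin: centre of its underside.
- wrench: Bystander: chrome wrench, 200 mm long along its x, lying loose on the bench.
- starter: Bystander: yellow lug nut starter tool, 130 x 24 x 24 mm along its x, loose. Origin: centre of its underside.
- socket_tray: Bystander: black socket tray 90 x 170 mm with sockets standing up to 34 mm high, fixed. Origin: centre of its underside.
- nut_a: Chrome lug nut, 21 mm across and 32 mm tall, about 60 g, standing upright on the bench. Origin: centre of its underside, z axis along its height. Always present.
- nut_b: The second lug nut, the same.
- box_floor (a point): Middle of the clear floor inside the box, where the nuts go: 4 mm above the bench, 22 mm from the box's centre towards its -y. Clear from y = -90 to +46 mm of the box's frame; a 34 mm high divider at y = +48 mm keeps older nuts at the +y end.

How it is judged:
By the outcome, as a careful person would: the job done as asked, in the order asked, and still so for the second after the job is handed in, with the robot touching nothing.
Of cap_a, cap_b, cap_c, cap_d only 2 to 4 are there at a start; the rules pass over those that are not, and their reading is None.
At some moment in a run one of cap_a, cap_b, cap_c, cap_d may be knocked a few centimetres aside while the robot is not near it.
Once in a run the grip may slacken for a moment while it holds something.
It also fails if it takes over 210 s, if anything falls off the work surface, if the arm or the gripper's body presses on something with over 40 N, if the wrist force passes 120 N, or if a joint passes its speed limit or range.

## Working session

There is one attempt and no reset: what is moved stays moved. The work goes in short steps, Python scripts to look and compute and a tool call to move; the robot and the scene stay as the last step left them, time stands still between calls to the robot, and variables do not carry over. Pictures are saved under pics/ and viewed, at most 14 in all, crops included, and the job is handed in when it is done.

Besides the shell and the picture viewer there is one more tool, called after ">>>" by a JSON object that holds its "op" and its "data". apply_moves: Moves the arm, as the interface text tells. Its arguments: {"type":"object","properties":{"dp":{"type":"array"},"twist":{"type":"array"},"fingers":{"type":"array"},"newtons":{"type":"number"}},"required":["dp","twist","fingers"]}

```bash
ls; mkdir -p pics; cat > h.py <<'E'
import numpy as np, cv2
from bench import ctrl, get_image, calibration
from scipy.spatial.transform import Rotation as R
E
python3 - <<'E'
from h import *
for n in ("top","side","wrist"):
    print(n,calibration(n)); cv2.imwrite(f"pics/{n}0.png",get_image(n)[:,:,::-1])
s=ctrl.get_state();print(s)
E
```

```text
pics
top {'fx': 403.8083542088642, 'fy': 403.8083542088642, 'cx': 256.51981222906363, 'cy': 186.47621306127004, 'eye': array([ 0.44531726, -0.13097306,  0.98025515]), 'attitude': array([ 0.13906136, -0.10840009, -1.58211997])}
side {'fx': 404.405110049595, 'fy': 404.405110049595, 'cx': 250.99553627963436, 'cy': 190.9473157170936, 'eye': array([0.24718166, 0.2843753 , 0.77153062]), 'attitude': array([ 0.26397707, -0.82818601, -2.36632978])}
wrist {'fx': 335.2006473815378, 'fy': 335.2006473815378, 'cx': 260.03028046675, 'cy': 191.88520924570116, 'hand_eye': array([[ 6.31453096e-04,  9.70329737e-01,  2.41784620e-01,
         6.54152821e-02],
       [ 9.99999322e-01, -8.49296681e-04,  7.96763489e-04,
        -3.41098671e-05],
       [ 9.78470183e-04,  2.41783953e-01, -9.70329615e-01,
        -1.63565504e-01],
       [ 0.00000000e+00,  0.00000000e+00,  0.00000000e+00,
         1.00000000e+00]])}
{'time': 0.15, 'joint_positions': array([ 1.33309508,  0.32166367, -0.07010527,  1.45139918,  0.02264579,
        1.37080695, -0.05692108]), 'qd': array([-9.72813030e-04, -1.08749235e-03,  2.09752302e-03, -4.39064354e-03,
        1.71781428e-03,  1.98644068e-05, -2.51263501e-04]), 'joint_torque': array([-5.67221450e-04, -4.91796935e+01, -4.04968131e-01, -3.12879431e+01,
       -6.39333017e-02,  4.05010453e-02,  1.49891839e-04]), 'position': array([ 0.16179247, -0.62910485,  0.22170362]), 'tool_rot': array([-3.11527416e+00, -3.94351153e-01,  4.87929211e-04]), 'ft_force': array([-0.37584826, -0.14352135,  0.17704572]), 'torque': array([ 0.01301968,  0.03980255, -0.01390028]), 'grip_force': 0.0, 'grip_width': 1.0024069578168595}
```

View pics/top0.png

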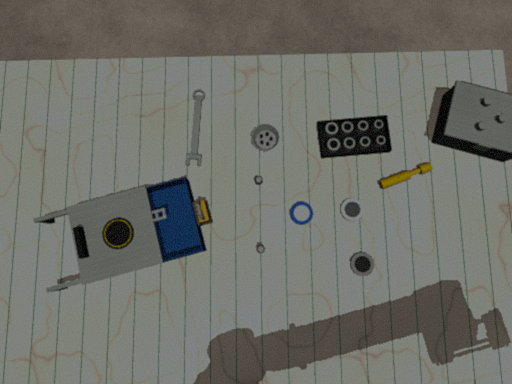

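View pics/side0.png

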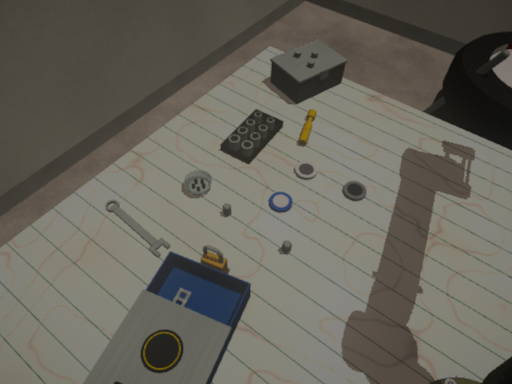

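The top view shows three caps: blue (301,212), silver (351,209) and grey (361,263). The nuts are at (258,180) and (260,247), the plate at (118,233), the handle at (81,241) and the shackle near (203,210). The lid is partly open. The side view agrees.

```bash
cat >> h.py <<'E'
def cam(name,s=None):
    c=calibration(name); K=(c["fx"],c["fy"],c["cx"],c["cy"])
    if name!="wrist": return K,R.from_rotvec(c["attitude"]).as_matrix(),np.array(c["eye"])
    s=s or ctrl.get_state(); T=R.from_rotvec(s["tool_rot"]).as_matrix(); H=c["hand_eye"]
    return K,T@H[:3,:3],s["position"]+T@H[:3,3]
def ray(C,uv,z):
    K,A,e=C; uv=np.atleast_2d(uv).astype(float)
    d=np.c_[(uv[:,0]-K[2])/K[0],-(uv[:,1]-K[3])/K[1],-np.ones(len(uv))]@A.T
    return e+d*((z-e[2])/d[:,2])[:,None]
def proj(C,p):
    K,A,e=C; q=(np.atleast_2d(p)-e)@A
    return np.c_[K[2]+K[0]*q[:,0]/-q[:,2],K[3]+K[1]*q[:,1]/q[:,2]]
def shot(name,f=None):
    s=ctrl.get_state(); C=cam(name,s); im=get_image(name)[:,:,::-1].copy()
    if f: cv2.imwrite(f"pics/{f}.png",im)
    return im,C
def delta(target,yaw=None):
    """tool-frame shift to the target for a tool pointing down, and twist about tool z"""
    s=ctrl.get_state(); T=R.from_rotvec(s["tool_rot"]).as_matrix()
    tw=None
    if yaw is not None: # yaw: world angle of tool y line
        W=np.array([np.cos(yaw),np.sin(yaw),0]); Z=np.array([0,0,-1.]); G=np.c_[np.cross(W,Z),W,Z]
        tw=min((R.from_matrix(T.T@G@D).as_rotvec() for D in (np.eye(3),np.diag([-1,-1,1]))),key=np.linalg.norm)
    return np.round(T.T@(np.array(target)-s["position"]),4),None if tw is None else np.round(tw,3)
E
python3 - <<'E'
from h import *
for n,d in (("top",dict(blue=(301,212,.01),silver=(351,209,.01),grey=(361,263,.01),n1=(258,180,.032),n2=(260,247,.032),plate=(118,233,.068),handle=(81,241,.095),shackle=(203,210,.1),dish=(265,137,.02),bs1=(205,249,.06),bs2=(190,178,.06),wr=(193,163,0),wr2=(199,93,0),st=(405,175,.02))),
 ("side",dict(blue=(281,201,.01),silver=(306,170,.01),grey=(354,190,.01),n1=(227,206,.032),n2=(287,243,.032),plate=(162,350,.068),shackle=(212,249,.1)))):
    C=cam(n)
    for k,v in d.items(): print(n,k,ray(C,v[:2],v[2])[0].round(3))
E
```

```text
top blue [ 0.535 -0.219  0.01 ]
top silver [ 0.541 -0.339  0.01 ]
top grey [ 0.413 -0.356  0.01 ]
top n1 [ 0.611 -0.117  0.032]
top n2 [ 0.453 -0.12   0.032]
top plate [0.489 0.201 0.068]
top handle [0.471 0.272 0.095]
top shackle [0.535 0.003 0.1  ]
top dish [ 0.72  -0.136  0.02 ]
top bs1 [0.45  0.004 0.06 ]
top bs2 [0.614 0.04  0.06 ]
top wr [0.663 0.044 0.   ]
top wr2 [0.846 0.031 0.   ]
top st [ 0.62 -0.47  0.02]
side blue [ 0.532 -0.219  0.01 ]
side silver [ 0.538 -0.338  0.01 ]
side grey [ 0.412 -0.355  0.01 ]
side n1 [ 0.612 -0.118  0.032]
side n2 [ 0.45  -0.121  0.032]
side plate [0.489 0.201 0.068]
side shackle [0.536 0.015 0.1  ]
```

```bash
cat >> h.py <<'E'
def plan(*targets,yaw=None):
    """yaw first, then the legs, each in the turned tool's axes"""
    s=ctrl.get_state(); T=R.from_rotvec(s["tool_rot"]).as_matrix()
    print("at",s["position"].round(4),"tooly",T[:,1].round(3),"F",s["ft_force"].round(1),"t",round(s["time"],1),"w",round(s["grip_width"]*87,1))
    G=T
    if yaw is not None:
        W=np.array([np.cos(yaw),np.sin(yaw),0]); Z=np.array([0,0,-1.]); G0=np.c_[np.cross(W,Z),W,Z]
        G=min((G0,G0@np.diag([-1,-1,1.])),key=lambda g:np.linalg.norm(R.from_matrix(T.T@g).as_rotvec()))
        print("twist",R.from_matrix(T.T@G).as_rotvec().round(3))
    p=s["position"]
    for t in targets:
        t=np.array(t,float); print("->",t.round(4),"dp",(G.T@(t-p)).round(4)); p=t
E
python3 - <<'E'
from h import *
plan((.55,-.35,.25),(.46,.18,.25),yaw=np.pi/2+.23)
plan(yaw=.23)
E
```

```text
at [ 0.1618 -0.6291  0.2217] tooly [ 0.249 -0.968 -0.001] F [-0.4 -0.1  0.2] t 0.1 w 87.2
twist [-0.001  0.     0.022]
-> [ 0.55 -0.35  0.25] dp [ 0.4416 -0.1833 -0.0283]
-> [0.46 0.18 0.25] dp [ 0.0332 -0.5366  0.    ]
at [ 0.1618 -0.6291  0.2217] tooly [ 0.249 -0.968 -0.001] F [-0.4 -0.1  0.2] t 0.1 w 87.2
twist [-1.000e-03 -1.000e-03 -1.549e+00]
```

>>> {"op": "apply_moves", "data": {"dp": [[0.045,-0.018,-0.003],[0.045,-0.018,-0.003],[0.045,-0.018,-0.003],[0.044,-0.018,-0.003],[0.044,-0.018,-0.003],[0.044,-0.018,-0.003],[0.044,-0.018,-0.003],[0.044,-0.018,-0.003],[0.044,-0.018,-0.003],[0.044,-0.018,-0.002]], "twist": [[0,0,0.022],[0,0,0],[0,0,0],[0,0,0],[0,0,0],[0,0,0],[0,0,0],[0,0,0],[0,0,0],[0,0,0]], "fingers": [0,0,0,0,0,0,0,0,0,0]}}

```text
time: 1.15
position: [0.5529, -0.3513, 0.2516]
tool_rot: [3.121, 0.36, -0.0]
ft_force: [0.8, -0.0, 0.1]
grip_width: 1.001
grip_force: 0.0
```

>>> {"op": "apply_moves", "data": {"dp": [[0.003,-0.045,0],[0.003,-0.045,0],[0.003,-0.045,0],[0.003,-0.045,0],[0.003,-0.045,0],[0.003,-0.045,0],[0.003,-0.045,0],[0.003,-0.045,0],[0.003,-0.045,0],[0.003,-0.045,0]], "twist": [[0,0,0],[0,0,0],[0,0,0],[0,0,0],[0,0,0],[0,0,0],[0,0,0],[0,0,0],[0,0,0],[0,0,0]], "fingers": [0,0,0,0,0,0,0,0,0,0]}}

```text
time: 2.15
position: [0.4776, 0.0942, 0.2515]
tool_rot: [3.12, 0.36, 0.0]
ft_force: [0.9, -0.0, -2.1]
grip_width: 1.0
grip_force: 0.0
```

>>> {"op": "apply_moves", "data": {"dp": [[0.003,-0.04,0],[0.003,-0.04,0],[0,0,0],[0,0,0]], "twist": [[0,0,0],[0,0,0],[0,0,0],[0,0,0]], "fingers": [0,0,0,0]}}

```text
time: 2.55
position: [0.4655, 0.1725, 0.2514]
tool_rot: [3.12, 0.364, -0.0]
ft_force: [0.8, -1.3, 0.1]
grip_width: 0.999
grip_force: 0.0
```

```bash
python3 - <<'E'
from h import *
im,C=shot("wrist","w1"); plan((.471,.272,.2))
print(C[2].round(3)); print(proj(C,[(.489,.201,.068),(.471,.272,.095),(.535,.003,.1)]).round())
E
```

```text
at [0.466  0.171  0.2512] tooly [ 0.228 -0.974  0.001] F [-0.3 -0.6 -0.1] t 2.6 w 87.1
-> [0.471 0.272 0.2  ] dp [ 0.0279 -0.0973  0.0511]
[0.529 0.188 0.415]
[[239. 144.]
 [160. 148.]
 [453. 149.]]
```

View pics/w1.png

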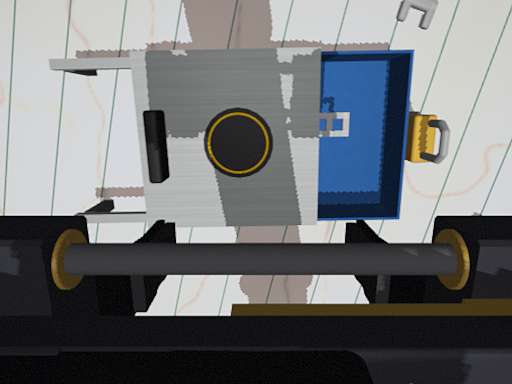

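The wrist view shows the plate at (239,143), the handle at about (156,147), the shackle bow at about (441,140) and the right rim of the box running (413,51) to (400,218).

```bash
python3 - <<'E'
from h import *
s=ctrl.get_state();C=cam("wrist",s)
a=ray(C,[(413,51),(400,218)],.06);d=a[0]-a[1];print(a.round(3),np.arctan2(d[1],d[0]),np.linalg.norm(d))
im=cv2.imread("pics/w1.png"); hsv=cv2.cvtColor(im,cv2.COLOR_BGR2HSV)
m=cv2.inRange(hsv,(18,90,90),(35,255,255)); m[:, :195]=0;m[:,285:]=0;m[200:]=0
u=np.argwhere(m)[:,::-1]; c,r=cv2.minEnclosingCircle(u.astype(np.int32)); P=ray(C,c,.068)[0];print("plate",c,r,P)
g=im.max(2)<45; sub=g[100:190,135:175]; n,l,st,ce=cv2.connectedComponentsWithStats(sub.astype('uint8')); i=1+st[1:,4].argmax();print(st[i],ce[i]+[135,100]); h=ray(C,ce[i]+[135,100],.088)[0]; print("handle",h)
sh=ray(C,(441,140),.1)[0];print("shackle",sh)
d=P-sh; print("yaw",np.arctan2(-d[0],d[1]))
E
```

```text
[[0.617 0.052 0.06 ]
 [0.45  0.007 0.06 ]] 0.2572863302239394 0.17336141714103837
plate (237.83189392089844, 142.52597045898438) 30.9219913482666 [0.49114888 0.20051291 0.068     ]
[   8   10   26   73 1126] [156.28419183 140.87833037]
handle [0.47691533 0.27687885 0.088     ]
shackle [0.54018919 0.01535514 0.1       ]
yaw 0.258911992024934
```

```bash
python3 - <<'E'
from h import *
plan((.471,.278,.16),(.471,.278,.071),(.471-.073*.252,.278+.073*.968,.071),yaw=np.pi/2+.255)
E
```

```text
at [0.466  0.171  0.2512] tooly [ 0.228 -0.974  0.001] F [-0.3 -0.6 -0.1] t 2.6 w 87.1
twist [ 0.001  0.001 -0.025]
-> [0.471 0.278 0.16 ] dp [ 0.0318 -0.1023  0.0912]
-> [0.471 0.278 0.071] dp [0.    0.    0.089]
-> [0.4526 0.3487 0.071 ] dp [ 0.    -0.073  0.   ]
```

>>> {"op": "apply_moves", "data": {"dp": [[0,0,0],[0.011,-0.034,0.03],[0.011,-0.034,0.03],[0.01,-0.034,0.031],[0,0,0.03],[0,0,0.03],[0,0,0.029],[0,0,0]], "twist": [[0,0,-0.025],[0,0,0],[0,0,0],[0,0,0],[0,0,0],[0,0,0],[0,0,0],[0,0,0]], "fingers": [0,0,0,0,0,0,0,0]}}

```text
time: 3.4
position: [0.4721, 0.2767, 0.0699]
tool_rot: [3.115, 0.397, -0.002]
ft_force: [0.3, 1.0, 0.7]
grip_width: 1.002
grip_force: 0.0
```

>>> {"op": "apply_moves", "data": {"dp": [[0,0,0],[0,0,0],[0,0,0],[0,0,0],[0,0,0],[0,0,0],[0,0,0],[0,0,0]], "twist": [[0,0,0],[0,0,0],[0,0,0],[0,0,0],[0,0,0],[0,0,0],[0,0,0],[0,0,0]], "fingers": [1,1,1,1,1,1,1,1], "newtons": 25}}

```text
time: 4.2
position: [0.4712, 0.2786, 0.0715]
tool_rot: [3.116, 0.399, -0.0]
ft_force: [-0.6, 0.2, -0.3]
grip_width: 0.359
grip_force: 0.0
```

>>> {"op": "apply_moves", "data": {"dp": [[0,0,0],[0,0,0],[0,0,0],[0,0,0],[0,0,0],[0,0,0]], "twist": [[0,0,0],[0,0,0],[0,0,0],[0,0,0],[0,0,0],[0,0,0]], "fingers": [1,1,1,1,1,1]}}

```text
time: 4.8
position: [0.4711, 0.2787, 0.0715]
tool_rot: [-3.116, -0.399, 0.0]
ft_force: [-0.1, 0.2, -0.4]
grip_width: 0.154
grip_force: 25.0
```

>>> {"op": "apply_moves", "data": {"dp": [[0,-0.005,0],[0,-0.01,0],[0,-0.01,0],[0,-0.01,0],[0,-0.01,0],[0,-0.01,0],[0,-0.01,0],[0,-0.006,0],[0,0,0],[0,0,0]], "twist": [[0,0,0],[0,0,0],[0,0,0],[0,0,0],[0,0,0],[0,0,0],[0,0,0],[0,0,0],[0,0,0],[0,0,0]], "fingers": [1,1,1,1,1,1,1,1,1,1]}}

```text
time: 5.8
position: [0.4531, 0.3491, 0.0715]
tool_rot: [-3.113, -0.4, -0.001]
ft_force: [2.3, 3.8, -3.1]
grip_width: 0.162
grip_force: 25.0
```

>>> {"op": "apply_moves", "data": {"dp": [[0,0,0],[0,0,0],[0,0,0],[0,0,0],[0,0,0],[0,0,-0.03],[0,0,-0.04],[0,0,-0.04],[0,0,-0.04],[0,0,0]], "twist": [[0,0,0],[0,0,0],[0,0,0],[0,0,0],[0,0,0],[0,0,0],[0,0,0],[0,0,0],[0,0,0],[0,0,0]], "fingers": [0,0,0,0,0,0,0,0,0,0]}}

```text
time: 6.8
position: [0.4555, 0.3498, 0.2276]
tool_rot: [-3.112, -0.399, -0.014]
ft_force: [-0.3, 0.4, 1.0]
grip_width: 0.96
grip_force: 0.0
```

```bash
python3 - <<'E'
from h import *
print(ctrl.get_state()["joint_positions"].round(2))
plan((.59,-.117,.20),yaw=.255)
C=cam("top");im,_=shot("top","t1")
# plate by dark circle near predicted
hsv=cv2.cvtColor(im,cv2.COLOR_BGR2HSV); m=cv2.inRange(hsv,(18,70,50),(35,255,255)); m[:,170:]=0
u=np.argwhere(m)[:,::-1]; print(len(u)); 
if len(u)>5:
  c,r=cv2.minEnclosingCircle(u.astype(np.int32)); print(r,ray(C,c,.068))
E
```

```text
[ 0.05  0.24 -0.87  1.62  0.19  1.35 -2.16]
at [0.4555 0.3498 0.2276] tooly [ 0.252 -0.968 -0.003] F [-0.3  0.4  1. ] t 6.8 w 83.5
twist [-0.01  -0.005  1.571]
-> [ 0.59  -0.117  0.2  ] dp [ 0.4857 -0.0124  0.0276]
67
51.1982421875 [[0.42416052 0.19698285 0.068     ]]
```

>>> {"op": "apply_moves", "data": {"dp": [[0,0,0],[0,0,0],[0,0,0],[0,0,0],[0,0,0],[0,0,0],[0,0,0],[0,0,0],[0,0,0],[0,0,0]], "twist": [[0,0,-0.147],[0,0,-0.147],[0,0,-0.147],[0,0,-0.147],[0,0,-0.147],[0,0,-0.147],[0,0,-0.147],[0,0,-0.147],[0,0,-0.147],[0,0,-0.147]], "fingers": [0,0,0,0,0,0,0,0,0,0]}}

```text
time: 7.85
position: [0.4527, 0.3466, 0.22]
tool_rot: [-2.036, -2.392, 0.004]
ft_force: [-0.3, 0.3, 0.0]
grip_width: 0.998
grip_force: 0.0
```

>>> {"op": "apply_moves", "data": {"dp": [[0,0,0],[-0.048,0.001,0.003],[-0.048,0.001,0.003],[-0.048,0.001,0.003],[-0.048,0.001,0.003],[-0.048,0.001,0.003],[-0.048,0.001,0.003],[-0.048,0.001,0.003],[-0.048,0.001,0.003],[-0.048,0.001,0.003]], "twist": [[0,0,-0.101],[0,0,0],[0,0,0],[0,0,0],[0,0,0],[0,0,0],[0,0,0],[0,0,0],[0,0,0],[0,0,0]], "fingers": [0,0,0,0,0,0,0,0,0,0]}}

```text
time: 8.85
position: [0.5703, -0.0707, 0.1931]
tool_rot: [-1.92, -2.485, 0.002]
ft_force: [-0.3, 0.3, 0.7]
grip_width: 1.002
grip_force: 0.0
```

>>> {"op": "apply_moves", "data": {"dp": [[-0.035,0,0],[0,0,0],[0,0,0]], "twist": [[0,0,0],[0,0,0],[0,0,0]], "fingers": [0,0,0]}}

```text
time: 9.15
position: [0.579, -0.1029, 0.1929]
tool_rot: [-1.921, -2.482, 0.0]
ft_force: [-0.4, 0.5, -0.2]
grip_width: 1.001
grip_force: 0.0
```

```bash
python3 - <<'E'
from h import *
im,C=shot("wrist","w2"); plan((.611,-.117,.1))
print(proj(C,[(.612,-.117,.032),(.452,-.12,.032),(.535,-.219,.01)]).round())
E
```

```text
at [ 0.5791 -0.1012  0.1934] tooly [ 0.967  0.253 -0.001] F [-0.4  0.3 -0.2] t 9.2 w 86.7
-> [ 0.611 -0.117  0.1  ] dp [-0.0235  0.027   0.0933]
[[289. 199.]
 [130. 162.]
 [197. 262.]]
```

View pics/w2.png

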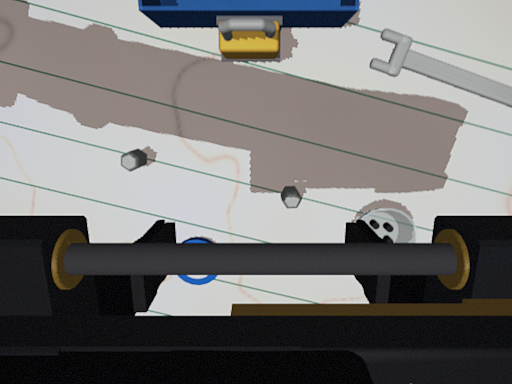

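The nuts sit at (290,199) and (130,162), as predicted, with the dish right of the first. I'll grasp nut 1 with the fingers half open.

>>> {"op": "apply_moves", "data": {"dp": [[-0.0235,0.028,0.03],[0,0,0.04],[0,0,0.04],[0,0,0.03],[0,0,0.025],[0,0,0.015],[0,0,0.008],[0,0,0],[0,0,0],[0,0,0]], "twist": [[0,0,0],[0,0,0],[0,0,0],[0,0,0],[0,0,0],[0,0,0],[0,0,0],[0,0,0],[0,0,0],[0,0,0]], "fingers": [0.4,0.4,0.4,0.4,0.4,0.4,0.4,0.4,1,1], "newtons": 25}}

```text
time: 10.2
position: [0.614, -0.1181, 0.008]
tool_rot: [1.92, 2.484, 0.001]
ft_force: [1.0, 0.3, -0.0]
grip_width: 0.494
grip_force: 0.0
```

>>> {"op": "apply_moves", "data": {"dp": [[0,0,0],[0,0,0],[0,0,0],[0,0,0],[0,0,0],[0,0,0],[0,0,0]], "twist": [[0,0,0],[0,0,0],[0,0,0],[0,0,0],[0,0,0],[0,0,0],[0,0,0]], "fingers": [1,1,1,1,1,1,1]}}

```text
time: 10.9
position: [0.6133, -0.1182, 0.007]
tool_rot: [1.92, 2.485, 0.0]
ft_force: [-0.2, -1.1, 3.4]
grip_width: 0.237
grip_force: 25.0
```

```bash
python3 - <<'E'
from h import *
B=np.array([.512,.122]);y=np.array([-.252,.968]);x=np.array([.968,.252])
p=B-.025*y+.03*x; q=B-.025*y-.03*x; print(p,q)
plan((.611,-.117,.18),(*p,.18),(*p,.012))
E
```

```text
[0.54734 0.10536] [0.48926 0.09024]
at [ 0.6133 -0.1182  0.007 ] tooly [0.968 0.252 0.001] F [-0.2 -1.1  3.4] t 10.9 w 20.7
-> [ 0.611 -0.117  0.18 ] dp [ 0.0016 -0.0018 -0.173 ]
-> [0.5473 0.1054 0.18  ] dp [ 2.312e-01 -5.500e-03 -1.000e-04]
-> [0.5473 0.1054 0.012 ] dp [ 1.00e-04 -1.00e-04  1.68e-01]
```

>>> {"op": "apply_moves", "data": {"dp": [[0,0,-0.03],[0,0,-0.04],[0,0,-0.05],[0,0,-0.05],[0.046,-0.001,0],[0.046,-0.002,0],[0.047,-0.002,0],[0.047,-0.002,0],[0.046,0,0],[0,0,0]], "twist": [[0,0,0],[0,0,0],[0,0,0],[0,0,0],[0,0,0],[0,0,0],[0,0,0],[0,0,0],[0,0,0],[0,0,0]], "fingers": [1,1,1,1,1,1,1,1,1,1]}}

```text
time: 11.9
position: [0.5442, 0.1134, 0.1767]
tool_rot: [-1.904, -2.495, -0.003]
ft_force: [-0.1, -0.4, -1.0]
grip_width: 0.243
grip_force: 2.5
```

```bash
python3 - <<'E'
from h import *
im,C=shot("wrist","w3"); plan((.5473,.1054,.012))
E
```

```text
at [0.5456 0.1091 0.1764] tooly [ 0.966  0.26  -0.001] F [-0.2 -0.2 -0.5] t 11.9 w 20.9
-> [0.5473 0.1054 0.012 ] dp [-0.0041  0.0007  0.1644]
```

View pics/w3.png

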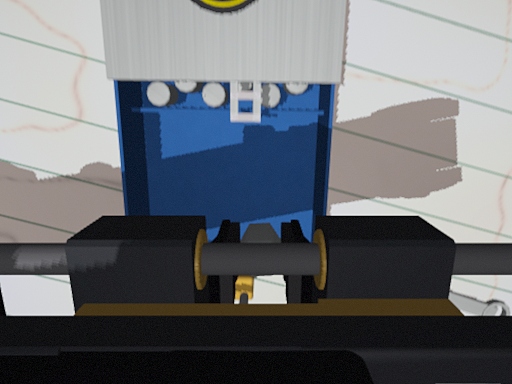

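The nut is still in the fingers (262,232). The box is open, with the divider at row 110, and the lid tongue overhangs at (245,105). The grip has just slackened, so I'll hold briefly before lowering.

>>> {"op": "apply_moves", "data": {"dp": [[0,0,0],[0,0,0],[0,0,0],[0,0,0],[0,0,0]], "twist": [[0,0,0],[0,0,0],[0,0,0],[0,0,0],[0,0,0]], "fingers": [1,1,1,1,1], "newtons": 30}}

```text
time: 12.45
position: [0.5477, 0.1041, 0.1764]
tool_rot: [-1.922, -2.485, 0.0]
ft_force: [-0.8, 0.0, -0.3]
grip_width: 0.229
grip_force: 30.0
```

>>> {"op": "apply_moves", "data": {"dp": [[-0.003,0,0.02],[0,0,0.03],[0,0,0.03],[0,0,0.03],[0,0,0.02],[0,0,0.015],[0,0,0.01],[0,0,0.006],[0,0,0],[0,0,0]], "twist": [[0,0,0],[0,0,0],[0,0,0],[0,0,0],[0,0,0],[0,0,0],[0,0,0],[0,0,0],[0,0,0],[0,0,0]], "fingers": [1,1,1,1,1,1,1,1,1,1]}}

```text
time: 13.45
position: [0.549, 0.102, 0.0163]
tool_rot: [1.92, 2.485, 0.001]
ft_force: [0.8, -0.8, -0.6]
grip_width: 0.233
grip_force: 30.0
```

>>> {"op": "apply_moves", "data": {"dp": [[0,0,0.002],[0,0,0.002],[0,0,0],[0,0,0]], "twist": [[0,0,0],[0,0,0],[0,0,0],[0,0,0]], "fingers": [1,1,1,1]}}

```text
time: 13.85
position: [0.5484, 0.1017, 0.0116]
tool_rot: [1.921, 2.486, -0.0]
ft_force: [-0.7, -0.5, -0.5]
grip_width: 0.232
grip_force: 30.0
```

>>> {"op": "apply_moves", "data": {"dp": [[0,0,0.001],[0,0,0],[0,0,0],[0,0,0],[0,0,0],[0,0,-0.03],[0,0,-0.04],[0,0,-0.05],[0,0,-0.05],[0,0,0]], "twist": [[0,0,0],[0,0,0],[0,0,0],[0,0,0],[0,0,0],[0,0,0],[0,0,0],[0,0,0],[0,0,0],[0,0,0]], "fingers": [1,0.6,0.6,0.6,0.6,0.6,0.6,0.6,0.4,0.4]}}

```text
time: 14.85
position: [0.5524, 0.1036, 0.1875]
tool_rot: [1.915, 2.479, 0.012]
ft_force: [0.1, 0.2, -0.0]
grip_width: 0.503
grip_force: 0.0
```

```bash
python3 - <<'E'
from h import *
plan((.453,-.121,.18),(.453,-.121,.006))
E
```

```text
at [0.5524 0.1036 0.1875] tooly [0.968 0.252 0.012] F [ 0.1  0.2 -0. ] t 14.8 w 43.8
-> [ 0.453 -0.121  0.18 ] dp [-0.1922 -0.1529  0.0062]
-> [ 0.453 -0.121  0.006] dp [ 0.0004 -0.002   0.174 ]
```

>>> {"op": "apply_moves", "data": {"dp": [[-0.039,-0.031,0],[-0.039,-0.031,0],[-0.038,-0.031,0],[-0.038,-0.03,0],[-0.038,-0.031,0],[0,0,0],[0,0,0]], "twist": [[0,0,0],[0,0,0],[0,0,0],[0,0,0],[0,0,0],[0,0,0],[0,0,0]], "fingers": [0.4,0.4,0.4,0.4,0.4,0.4,0.4]}}

```text
time: 15.55
position: [0.4472, -0.1239, 0.1803]
tool_rot: [1.925, 2.482, -0.001]
ft_force: [0.9, 1.6, 0.1]
grip_width: 0.598
grip_force: 0.0
```

```bash
python3 - <<'E'
from h import *
plan((.452,-.121,.006))
E
```

```text
at [ 0.4472 -0.1239  0.1803] tooly [ 0.969  0.249 -0.   ] F [0.9 1.6 0.1] t 15.6 w 52.0
-> [ 0.452 -0.121  0.006] dp [0.0017 0.0055 0.1743]
```

>>> {"op": "apply_moves", "data": {"dp": [[0.001,0.004,0.04],[0,0,0.04],[0,0,0.04],[0,0,0.03],[0,0,0.018],[0,0,0.006],[0,0,0],[0,0,0],[0,0,0],[0,0,0]], "twist": [[0,0,0],[0,0,0],[0,0,0],[0,0,0],[0,0,0],[0,0,0],[0,0,0],[0,0,0],[0,0,0],[0,0,0]], "fingers": [0.4,0.4,0.4,0.4,0.4,0.4,0.4,1,1,1]}}

```text
time: 16.55
position: [0.4522, -0.1213, 0.0075]
tool_rot: [1.92, 2.484, -0.0]
ft_force: [0.1, -0.4, 1.0]
grip_width: 0.415
grip_force: 0.0
```

>>> {"op": "apply_moves", "data": {"dp": [[0,0,0],[0,0,0],[0,0,0],[0,0,0],[0,0,0],[0,0,0]], "twist": [[0,0,0],[0,0,0],[0,0,0],[0,0,0],[0,0,0],[0,0,0]], "fingers": [1,1,1,1,1,1]}}

```text
time: 17.15
position: [0.4516, -0.1212, 0.0069]
tool_rot: [1.921, 2.485, -0.001]
ft_force: [-0.9, -1.1, 6.4]
grip_width: 0.231
grip_force: 30.0
```

```bash
python3 - <<'E'
from h import *
plan((.452,-.121,.185),(.4892,.0902,.185),(.4892,.0902,.012))
E
```

```text
at [ 0.4516 -0.1212  0.0069] tooly [ 0.968  0.252 -0.   ] F [-0.9 -1.1  6.4] t 17.1 w 20.1
-> [ 0.452 -0.121  0.185] dp [-0.      0.0005 -0.1781]
-> [0.4892 0.0902 0.185 ] dp [ 1.95e-01  8.92e-02 -1.00e-04]
-> [0.4892 0.0902 0.012 ] dp [1.00e-04 0.00e+00 1.73e-01]
```

>>> {"op": "apply_moves", "data": {"dp": [[0,0,-0.03],[0,0,-0.05],[0,0,-0.05],[0,0,-0.048],[0.039,0.017,0],[0.039,0.017,0],[0.039,0.017,0],[0.039,0.017,0],[0.039,0.017,0],[0,0,0]], "twist": [[0,0,0],[0,0,0],[0,0,0],[0,0,0],[0,0,0],[0,0,0],[0,0,0],[0,0,0],[0,0,0],[0,0,0]], "fingers": [1,1,1,1,1,1,1,1,1,1]}}

```text
time: 18.15
position: [0.4839, 0.0969, 0.1847]
tool_rot: [-1.906, -2.494, -0.007]
ft_force: [-0.3, 0.6, -0.4]
grip_width: 0.23
grip_force: 30.0
```

>>> {"op": "apply_moves", "data": {"dp": [[0,0,0],[0,0,0.03],[0,0,0.03],[0,0,0.03],[0,0,0.03],[0,0,0.025],[0,0,0.015],[0,0,0.007],[0,0,0],[0,0,0]], "twist": [[0,0,0],[0,0,0],[0,0,0],[0,0,0],[0,0,0],[0,0,0],[0,0,0],[0,0,0],[0,0,0],[0,0,0]], "fingers": [1,1,1,1,1,1,1,1,1,1]}}

```text
time: 19.15
position: [0.4853, 0.0891, 0.0185]
tool_rot: [1.921, 2.484, 0.001]
ft_force: [0.0, 0.6, -0.0]
grip_width: 0.235
grip_force: 30.0
```

>>> {"op": "apply_moves", "data": {"dp": [[0,0,0.003],[0,0,0.003],[0,0,0.001],[0,0,0]], "twist": [[0,0,0],[0,0,0],[0,0,0],[0,0,0]], "fingers": [1,1,1,1]}}

```text
time: 19.55
position: [0.4847, 0.0891, 0.0109]
tool_rot: [1.92, 2.485, -0.001]
ft_force: [-1.8, -0.5, 2.3]
grip_width: 0.232
grip_force: 30.0
```

>>> {"op": "apply_moves", "data": {"dp": [[0,0,0],[0,0,0],[0,0,0],[0,0,0],[0,0,-0.03],[0,0,-0.04],[0,0,-0.05],[0,0,-0.05],[0,0,-0.02],[0,0,0]], "twist": [[0,0,0],[0,0,0],[0,0,0],[0,0,0],[0,0,0],[0,0,0],[0,0,0],[0,0,0],[0,0,0],[0,0,0]], "fingers": [0.65,0.65,0.65,0.65,0.65,0.65,0.65,0.65,0.4,0]}}

```text
time: 20.55
position: [0.4866, 0.0897, 0.2036]
tool_rot: [1.918, 2.481, 0.004]
ft_force: [-0.4, -0.2, -0.0]
grip_width: 0.455
grip_force: 0.0
```

```bash
python3 - <<'E'
from h import *
plan((.4531,.3491,.20),yaw=np.pi/2+.255)
im,C=shot("top","t2"); cv2.imwrite("pics/t2c.png",cv2.resize(im[130:310,20:400],(760,360)))
E
```

```text
at [0.4866 0.0897 0.2036] tooly [0.968 0.252 0.006] F [-0.4 -0.2 -0. ] t 20.6 w 39.6
twist [ 0.007 -0.002  1.57 ]
-> [0.4531 0.3491 0.2   ] dp [ 0.033  -0.2595  0.0036]
```

View pics/t2c.png

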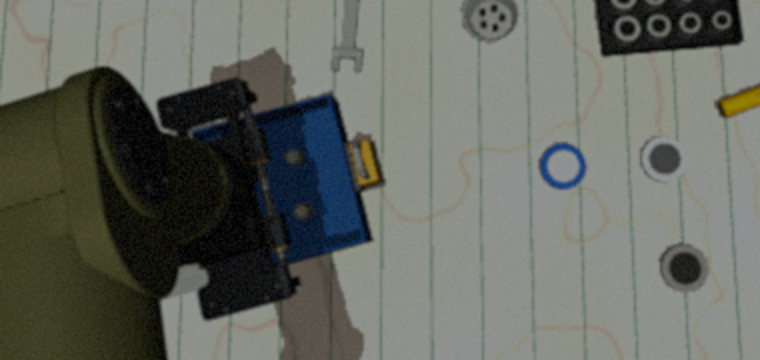

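Both nuts stand in the box (crop (293,157) and (302,212)), and the bench has three caps. Next I'll shut the lid.

>>> {"op": "apply_moves", "data": {"dp": [[0,0,0],[0,0,0],[0,0,0],[0,0,0],[0,0,0],[0,0,0],[0,0,0],[0,0,0],[0,0,0],[0,0,0]], "twist": [[0,0,0.147],[0,0,0.147],[0,0,0.147],[0,0,0.147],[0,0,0.147],[0,0,0.147],[0,0,0.147],[0,0,0.147],[0,0,0.147],[0,0,0.147]], "fingers": [0,0,0,0,0,0,0,0,0,0]}}

```text
time: 21.6
position: [0.4831, 0.0891, 0.1984]
tool_rot: [-3.093, -0.547, 0.005]
ft_force: [-0.4, -0.2, 0.6]
grip_width: 1.0
grip_force: 0.0
```

>>> {"op": "apply_moves", "data": {"dp": [[0,0,0],[0.006,-0.043,0],[0.006,-0.043,0],[0.006,-0.043,0],[0.005,-0.043,0],[0.005,-0.043,0],[0.005,-0.044,0],[0,0,0.02],[0,0,0],[0,0,0]], "twist": [[0,0,0.1],[0,0,0],[0,0,0],[0,0,0],[0,0,0],[0,0,0],[0,0,0],[0,0,0],[0,0,0],[0,0,0]], "fingers": [0,0,0,0,0,0,0,0,0,0]}}

```text
time: 22.6
position: [0.4503, 0.3468, 0.1787]
tool_rot: [3.114, 0.4, -0.005]
ft_force: [1.3, -0.6, 0.5]
grip_width: 1.002
grip_force: 0.0
```

```bash
python3 - <<'E'
from h import *
plan((.4531,.3491,.071),(.4531+.165*.252,.3491-.165*.968,.071),yaw=np.pi/2+.255)
E
```

```text
at [0.4503 0.3468 0.1787] tooly [ 0.253 -0.968  0.002] F [ 1.3 -0.6  0.5] t 22.6 w 87.2
twist [0.002 0.003 0.001]
-> [0.4531 0.3491 0.071 ] dp [ 0.0032 -0.0015  0.1077]
-> [0.4947 0.1894 0.071 ] dp [-1.00e-04  1.65e-01  0.00e+00]
```

>>> {"op": "apply_moves", "data": {"dp": [[0.003,-0.002,0.035],[0,0,0.035],[0,0,0.025],[0,0,0.013],[0,0,0],[0,0,0],[0,0,0],[0,0,0],[0,0,0],[0,0,0]], "twist": [[0,0,0],[0,0,0],[0,0,0],[0,0,0],[0,0,0],[0,0,0],[0,0,0],[0,0,0],[0,0,0],[0,0,0]], "fingers": [0,0,0,0,0,1,1,1,1,1]}}

```text
time: 23.6
position: [0.4534, 0.351, 0.073]
tool_rot: [-3.116, -0.401, -0.001]
ft_force: [0.5, -0.1, 1.0]
grip_width: 0.63
grip_force: 0.0
```

>>> {"op": "apply_moves", "data": {"dp": [[0,0,0],[0,0,0],[0,0,0],[0,0,0],[0,0,0],[0,0,0],[0,0,0],[0,0,0],[0,0,0],[0,0,0]], "twist": [[0,0,0],[0,0,0],[0,0,0],[0,0,0],[0,0,0],[0,0,0],[0,0,0],[0,0,0],[0,0,0],[0,0,0]], "fingers": [1,1,1,1,1,1,1,1,1,1]}}

```text
time: 24.6
position: [0.4534, 0.35, 0.0724]
tool_rot: [3.114, 0.4, -0.001]
ft_force: [0.2, -4.5, 3.2]
grip_width: 0.159
grip_force: 30.0
```

>>> {"op": "apply_moves", "data": {"dp": [[0,0.01,0],[0,0.016,0],[0,0.016,0],[0,0.016,0],[0,0.016,0],[0,0.016,0],[0,0.016,0],[0,0.016,0],[0,0.016,0],[0,0.01,0]], "twist": [[0,0,0],[0,0,0],[0,0,0],[0,0,0],[0,0,0],[0,0,0],[0,0,0],[0,0,0],[0,0,0],[0,0,0]], "fingers": [1,1,1,1,1,1,1,1,1,1]}}

```text
time: 25.6
position: [0.49, 0.2078, 0.0725]
tool_rot: [-3.114, -0.4, 0.001]
ft_force: [-2.6, 2.4, -1.0]
grip_width: 0.162
grip_force: 30.0
```

>>> {"op": "apply_moves", "data": {"dp": [[0,0.004,0],[0,0.004,0],[0,0.003,0],[0,0.003,0],[0,0,0],[0,0,0]], "twist": [[0,0,0],[0,0,0],[0,0,0],[0,0,0],[0,0,0],[0,0,0]], "fingers": [1,1,1,1,1,1]}}

```text
time: 26.2
position: [0.4936, 0.1939, 0.0724]
tool_rot: [3.115, 0.401, -0.002]
ft_force: [-4.6, 0.8, 2.9]
grip_width: 0.162
grip_force: 30.0
```

>>> {"op": "apply_moves", "data": {"dp": [[0,0.002,0],[0,0.002,0],[0,0.001,0],[0,0,0],[0,0,0]], "twist": [[0,0,0],[0,0,0],[0,0,0],[0,0,0],[0,0,0]], "fingers": [1,1,1,1,1]}}

```text
time: 26.7
position: [0.4946, 0.1901, 0.0724]
tool_rot: [-3.115, -0.402, 0.002]
ft_force: [-6.1, 2.2, 1.1]
grip_width: 0.157
grip_force: 30.0
```

>>> {"op": "apply_moves", "data": {"dp": [[0,0.002,0],[0,0.001,0],[0,0,0],[0,0,0]], "twist": [[0,0,0],[0,0,0],[0,0,0],[0,0,0]], "fingers": [1,1,1,1]}}

```text
time: 27.1
position: [0.4946, 0.1901, 0.0724]
tool_rot: [-3.111, -0.405, 0.001]
ft_force: [-5.0, 8.3, -1.1]
grip_width: 0.161
grip_force: 30.1
```

>>> {"op": "apply_moves", "data": {"dp": [[0,0,0],[0,0,0],[0,0,0],[0,0,0],[0,0,0],[0,0,-0.03],[0,0,-0.04],[0,0,-0.03],[0,0,0],[0,0,0]], "twist": [[0,0,0],[0,0,0],[0,0,0],[0,0,0],[0,0,0],[0,0,0],[0,0,0],[0,0,0],[0,0,0],[0,0,0]], "fingers": [0,0,0,0,0,0,0,1,1,1]}}

```text
time: 28.1
position: [0.4968, 0.186, 0.1729]
tool_rot: [3.115, 0.399, 0.002]
ft_force: [-0.8, -0.6, -0.5]
grip_width: 0.606
grip_force: 0.0
```

```bash
python3 - <<'E'
from h import *
plan((.5404,.0139,.16),(.5404,.0139,.106),yaw=np.pi/2+.252)
im,C=shot("wrist","w4")
print(proj(C,[(.5404,.0139,.102),(.5147,.1126,.068)]))
E
```

```text
at [0.4968 0.186  0.1729] tooly [ 0.252 -0.968  0.001] F [-0.8 -0.6 -0.5] t 28.1 w 52.7
twist [ 0.001 -0.001  0.003]
-> [0.5404 0.0139 0.16  ] dp [-0.0007  0.1775  0.0129]
-> [0.5404 0.0139 0.106 ] dp [0.    0.    0.054]
[[504.42193447 203.15473011]
 [351.7254906  191.79846047]]
```

View pics/w4.png

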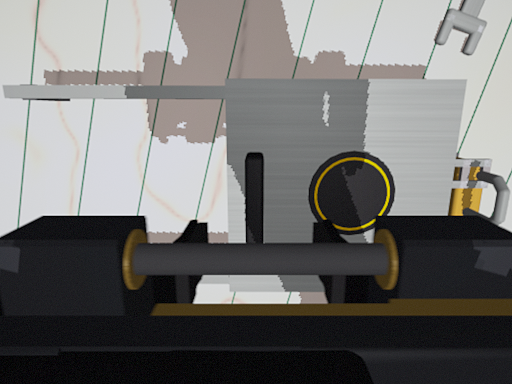

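The lid is shut, with the plate at (352,192) where predicted. The tongue is under the shackle bow, which is near (502,198). Next I'll move over the shackle with the fingers shut.

>>> {"op": "apply_moves", "data": {"dp": [[0,0.044,0],[0,0.044,0],[0,0.045,0],[-0.001,0.0445,0],[0,0,0.03],[0,0,0.02],[0,0,0],[0,0,0],[0,0,0],[0,0,0]], "twist": [[0,0,0],[0,0,0],[0,0,0],[0,0,0],[0,0,0],[0,0,0],[0,0,0],[0,0,0],[0,0,0],[0,0,0]], "fingers": [1,1,1,1,1,1,1,1,1,1]}}

```text
time: 29.15
position: [0.5408, 0.0149, 0.1235]
tool_rot: [3.115, 0.402, 0.002]
ft_force: [-0.2, 0.1, 0.1]
grip_width: 0.003
grip_force: 0.0
```

```bash
python3 - <<'E'
from h import *
plan((.5404,.0139,.104),yaw=np.pi/2+.252)
im,C=shot("side"); i=cv2.resize(im[190:330,130:290],(800,700))[:600];cv2.imwrite("pics/s4.png",i)
E
```

```text
at [0.5408 0.0149 0.1235] tooly [ 0.254 -0.967  0.001] F [-0.2  0.1  0.1] t 29.1 w 0.3
twist [ 0.001 -0.001  0.005]
-> [0.5404 0.0139 0.104 ] dp [-0.0006  0.0008  0.0195]
```

View pics/s4.png

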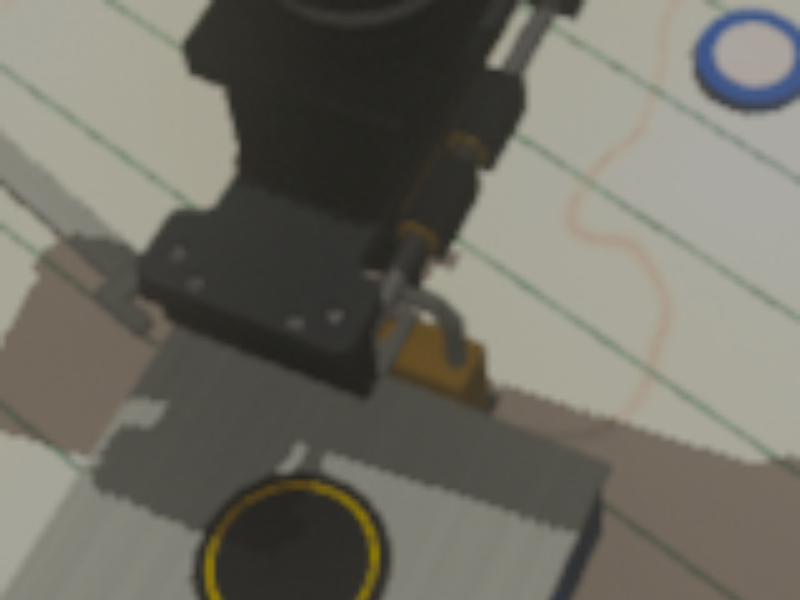

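The shackle is visible beside the gripper at crop (430,310), still raised. Now I'll press it down.

>>> {"op": "apply_moves", "data": {"dp": [[-0.0005,0.001,0.01],[0,0,0.008],[0,0,0.004],[0,0,0.002],[0,0,0.002],[0,0,0.002],[0,0,0.002],[0,0,0.002],[0,0,0.002],[0,0,0]], "twist": [[0,0,0],[0,0,0],[0,0,0],[0,0,0],[0,0,0],[0,0,0],[0,0,0],[0,0,0],[0,0,0],[0,0,0]], "fingers": [1,1,1,1,1,1,1,1,1,1]}}

```text
time: 30.2
position: [0.5399, 0.0133, 0.0884]
tool_rot: [3.116, 0.401, -0.001]
ft_force: [0.2, -1.0, 2.2]
grip_width: 0.004
grip_force: 0.8
```

>>> {"op": "apply_moves", "data": {"dp": [[0,0,0.001],[0,0,0.001],[0,0,0.001],[0,0,0],[0,0,0]], "twist": [[0,0,0],[0,0,0],[0,0,0],[0,0,0],[0,0,0]], "fingers": [1,1,1,1,1]}}

```text
time: 30.7
position: [0.5402, 0.0134, 0.0878]
tool_rot: [3.114, 0.4, -0.001]
ft_force: [-7.3, -2.5, 20.5]
grip_width: 0.008
grip_force: 9.9
```

>>> {"op": "apply_moves", "data": {"dp": [[0,0,-0.01],[0,0,-0.03],[0,0,-0.04],[0,0,-0.04],[0,0,0],[0,0,0]], "twist": [[0,0,0],[0,0,0],[0,0,0],[0,0,0],[0,0,0],[0,0,0]], "fingers": [1,1,0,0,0,0]}}

```text
time: 31.3
position: [0.5405, 0.0134, 0.2061]
tool_rot: [3.115, 0.4, 0.003]
ft_force: [-0.9, -0.0, -0.4]
grip_width: 0.281
grip_force: 0.0
```

>>> {"op": "apply_moves", "data": {"dp": [[0,0,0],[0,0,0],[0,0,0],[0,0,0],[0,0,0],[0,0,0],[0,0,0],[0,0,0],[0,0,0],[0,0,0]], "twist": [[0,0,-0.147],[0,0,-0.147],[0,0,-0.147],[0,0,-0.147],[0,0,-0.147],[0,0,-0.147],[0,0,-0.147],[0,0,-0.147],[0,0,-0.147],[0,0,-0.147]], "fingers": [0,0,0,0,0,0,0,0,0,0]}}

```text
time: 32.3
position: [0.5389, 0.0133, 0.2037]
tool_rot: [-2.033, -2.391, 0.002]
ft_force: [0.5, 0.5, -0.3]
grip_width: 0.997
grip_force: 0.0
```

```bash
python3 - <<'E'
from h import *
plan((.535,-.17,.22),yaw=.252)
E
```

```text
at [0.5389 0.0133 0.2037] tooly [ 0.987  0.161 -0.003] F [ 0.5  0.5 -0.3] t 32.3 w 86.8
twist [-0.002 -0.001 -0.09 ]
-> [ 0.535 -0.17   0.22 ] dp [-0.1766 -0.0495 -0.0163]
```

>>> {"op": "apply_moves", "data": {"dp": [[0,0,0],[-0.044,-0.012,-0.004],[-0.044,-0.012,-0.004],[-0.044,-0.012,-0.004],[-0.044,-0.013,-0.004],[0,0,0],[0,0,0],[0,0,0]], "twist": [[0,0,-0.09],[0,0,0],[0,0,0],[0,0,0],[0,0,0],[0,0,0],[0,0,0],[0,0,0]], "fingers": [0,0,0,0,0,0,0,0]}}

```text
time: 33.1
position: [0.5347, -0.1677, 0.2205]
tool_rot: [-1.93, -2.477, -0.0]
ft_force: [-1.0, 0.1, 0.6]
grip_width: 1.0
grip_force: 0.0
```

```bash
python3 - <<'E'
from h import *
im,C=shot("wrist","w5"); plan()
print(proj(C,[(.5404,.0139,.102),(.5404,.0139,.088),(.535,-.219,.01),(.54,-.339,.01)]).round(1))
E
```

```text
at [ 0.5349 -0.1673  0.2208] tooly [ 0.969  0.245 -0.001] F [-1.1  0.3  0. ] t 33.1 w 86.8
[[328.2 -42.9]
 [324.6 -35. ]
 [249.7 211. ]
 [230.8 300.9]]
```

View pics/w5.png

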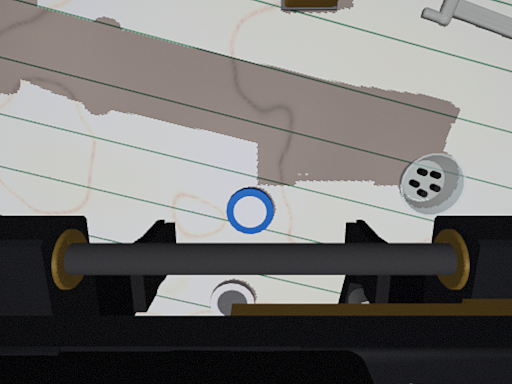

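The blue cap is at (250,210) and the silver one at (233,299), both where expected. I'll measure the blue cap and check the shackle from the side.

```bash
cat >> h.py <<'E'
def bluecap(im,C,roi):
    x0,y0,x1,y1=roi; hsv=cv2.cvtColor(im,cv2.COLOR_BGR2HSV); m=cv2.inRange(hsv,(100,120,40),(130,255,255)); k=np.zeros_like(m);k[y0:y1,x0:x1]=m[y0:y1,x0:x1]
    c=max(cv2.findContours(k,0,2)[0],key=cv2.contourArea); (u,v),r=cv2.minEnclosingCircle(c); e=cv2.fitEllipse(c)
    print("blue px",e[0],e[1]); return ray(C,e[0],.009)[0]
E
python3 - <<'E'
from h import *
im,C=shot("wrist"); p=bluecap(im,C,(200,170,310,240)); print(p.round(4))
plan((p[0],p[1],.1),(p[0],p[1],.004),yaw=.252)
im,C=shot("side"); cv2.imwrite("pics/s5.png",cv2.resize(im[220:300,160:270],(660,480),interpolation=2))
print(proj(C,[(.5404,.0139,.102),(.5404,.0139,.088)]).round(1))
E
```

```text
blue px (249.36277770996094, 210.45947265625) (44.847251892089844, 46.09357452392578)
[ 0.5348 -0.2187  0.009 ]
at [ 0.535  -0.1673  0.221 ] tooly [ 0.969  0.246 -0.001] F [-0.1 -0.4 -1. ] t 33.2 w 87.1
twist [-0.001 -0.001 -0.004]
-> [ 0.5348 -0.2187  0.1   ] dp [-0.0498 -0.013   0.121 ]
-> [ 0.5348 -0.2187  0.004 ] dp [0.    0.    0.096]
[[210.6 246.9]
 [211.1 250.6]]
```

View pics/s5.png

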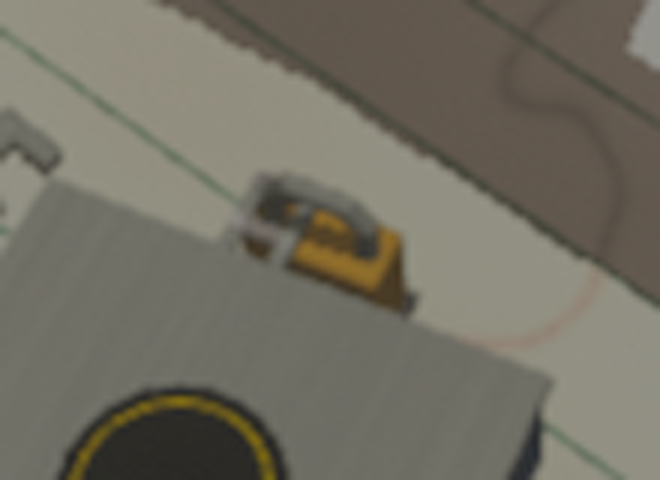

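The bow now sits low at crop (320,195), about row 252, which matches the home height, with its leg through the tongue's eye. It's locked, so I'll pick up the blue cap.

>>> {"op": "apply_moves", "data": {"dp": [[-0.025,-0.0065,0.04],[-0.025,-0.0065,0.04],[0,0,0.04],[0,0,0.04],[0,0,0.03],[0,0,0.018],[0,0,0.009],[0,0,0],[0,0,0],[0,0,0]], "twist": [[0,0,0],[0,0,0],[0,0,0],[0,0,0],[0,0,0],[0,0,0],[0,0,0],[0,0,0],[0,0,0],[0,0,0]], "fingers": [0,0,0,0,0,0,0,0,0,0]}}

```text
time: 34.25
position: [0.5358, -0.2213, 0.0061]
tool_rot: [1.932, 2.474, 0.001]
ft_force: [-0.1, -0.1, -0.8]
grip_width: 0.998
grip_force: 0.0
```

>>> {"op": "apply_moves", "data": {"dp": [[0,0,0],[0,0,0],[0,0,0],[0,0,0],[0,0,0],[0,0,0],[0,0,0],[0,0,0]], "twist": [[0,0,0],[0,0,0],[0,0,0],[0,0,0],[0,0,0],[0,0,0],[0,0,0],[0,0,0]], "fingers": [1,1,1,1,1,1,1,1], "newtons": 25}}

```text
time: 35.05
position: [0.5346, -0.221, 0.0046]
tool_rot: [1.933, 2.476, -0.0]
ft_force: [0.3, -0.0, 0.5]
grip_width: 0.632
grip_force: 25.0
```

```bash
python3 - <<'E'
from h import *
P=np.array([.5147,.1126])
plan((.5348,-.2187,.16),(*P,.16),(*P,.075),yaw=.252)
E
```

```text
at [ 0.5346 -0.221   0.0046] tooly [ 0.97   0.242 -0.   ] F [ 0.3 -0.   0.5] t 35.0 w 55.0
twist [-0.     0.    -0.007]
-> [ 0.5348 -0.2187  0.16  ] dp [ 0.0022  0.0007 -0.1554]
-> [0.5147 0.1126 0.16  ] dp [0.3258 0.0631 0.    ]
-> [0.5147 0.1126 0.075 ] dp [0.    0.    0.085]
```

>>> {"op": "apply_moves", "data": {"dp": [[0,0,-0.02],[0,0,-0.045],[0,0,-0.045],[0,0,-0.045],[0.04,0.008,0],[0.04,0.008,0],[0.04,0.008,0],[0.04,0.008,0],[0.04,0.008,0],[0.04,0.008,0]], "twist": [[0,0,-0.007],[0,0,0],[0,0,0],[0,0,0],[0,0,0],[0,0,0],[0,0,0],[0,0,0],[0,0,0],[0,0,0]], "fingers": [1,1,1,1,1,1,1,1,1,1]}}

```text
time: 36.05
position: [0.5209, 0.0254, 0.1607]
tool_rot: [1.923, 2.483, -0.001]
ft_force: [0.5, 0.0, -0.2]
grip_width: 0.633
grip_force: 25.0
```

>>> {"op": "apply_moves", "data": {"dp": [[0.04,0.008,0],[0.03,0.006,0],[0.016,0.0025,0],[0,0,0],[0,0,0],[0,0,0]], "twist": [[0,0,0],[0,0,0],[0,0,0],[0,0,0],[0,0,0],[0,0,0]], "fingers": [1,1,1,1,1,1]}}

```text
time: 36.65
position: [0.5161, 0.1091, 0.1597]
tool_rot: [1.927, 2.481, -0.001]
ft_force: [-0.2, -0.0, -1.3]
grip_width: 0.629
grip_force: 25.0
```

```bash
python3 - <<'E'
from h import *
P=np.array([.5147,.1126])-.0015*np.array([-.25,.968])
plan((*P,.075),yaw=.252)
im,C=shot("wrist","w6")
hsv=cv2.cvtColor(im,cv2.COLOR_BGR2HSV); m=cv2.inRange(hsv,(100,120,40),(130,255,255)); print(np.argwhere(m).mean(0),m.sum()/255)
E
```

```text
at [0.5161 0.1091 0.1597] tooly [ 0.969  0.247 -0.   ] F [-0.2 -0.  -1.3] t 36.6 w 54.7
twist [-0.     0.001 -0.002]
-> [0.5151 0.1111 0.075 ] dp [ 0.0022 -0.0005  0.0847]
[225.38878505 259.91214953] 3745.0
```

>>> {"op": "apply_moves", "data": {"dp": [[0.002,-0.0005,0.025],[0,0,0.03],[0,0,0.02],[0,0,0.009],[0,0,0],[0,0,0]], "twist": [[0,0,0],[0,0,0],[0,0,0],[0,0,0],[0,0,0],[0,0,0]], "fingers": [1,1,1,1,1,1]}}

```text
time: 37.3
position: [0.5155, 0.1125, 0.0763]
tool_rot: [1.925, 2.482, 0.001]
ft_force: [0.1, -0.9, -0.1]
grip_width: 0.63
grip_force: 25.0
```

>>> {"op": "apply_moves", "data": {"dp": [[0,0,0.001],[0,0,0.001],[0,0,0.001],[0,0,0],[0,0,0]], "twist": [[0,0,0],[0,0,0],[0,0,0],[0,0,0],[0,0,0]], "fingers": [1,1,1,1,1]}}

```text
time: 37.8
position: [0.5148, 0.1126, 0.0726]
tool_rot: [1.925, 2.483, -0.0]
ft_force: [0.8, -1.8, -0.1]
grip_width: 0.631
grip_force: 25.0
```

>>> {"op": "apply_moves", "data": {"dp": [[-0.0015,0,0.0005],[0,0,0],[0,0,0],[0,0,0],[0,0,0],[0,0,0],[0,0,-0.02],[0,0,-0.04],[0,0,-0.04],[0,0,-0.04]], "twist": [[0,0,0],[0,0,0],[0,0,0],[0,0,0],[0,0,0],[0,0,0],[0,0,0],[0,0,0],[0,0,0],[0,0,0]], "fingers": [1,1,0,0,0,0,0,0,0,0]}}

```text
time: 38.8
position: [0.5149, 0.1111, 0.2132]
tool_rot: [-1.924, -2.483, 0.001]
ft_force: [0.1, -1.3, 0.9]
grip_width: 0.997
grip_force: 0.0
```

>>> {"op": "apply_moves", "data": {"dp": [[-0.03,0,0],[-0.03,0,0],[0,0,0],[0,0,0],[0,0,0]], "twist": [[0,0,0],[0,0,0],[0,0,0],[0,0,0],[0,0,0]], "fingers": [0,0,0,0,0]}}

```text
time: 39.3
position: [0.5297, 0.0542, 0.2119]
tool_rot: [-1.923, -2.484, -0.0]
ft_force: [0.1, -0.2, -0.2]
grip_width: 1.003
grip_force: 0.0
```

```bash
cat >> h.py <<'E'
def ringpose(im,C,guess):
    """centre of plate from its yellow ring near guess"""
    g=proj(C,guess)[0]; hsv=cv2.cvtColor(im,cv2.COLOR_BGR2HSV); m=cv2.inRange(hsv,(18,90,80),(35,255,255))
    k=np.zeros_like(m); cv2.circle(k,(int(g[0]),int(g[1])),60,255,-1); u=np.argwhere(m&k)[:,::-1].astype(np.float32)
    e=cv2.fitEllipse(u); print("ring",len(u),np.round(e[0],1),np.round(e[1],1)); return ray(C,e[0],.068)[0]
E
python3 - <<'E'
from h import *
im,C=shot("wrist","w7"); g=(.5147,.1126,.068); uv=proj(C,(*g[:2],.077))[0].astype(int); print(uv)
print("ring",ringpose(im,C,g).round(4)); 
r=(uv[0]-50,uv[1]-50,uv[0]+50,uv[1]+50); hsv=cv2.cvtColor(im,cv2.COLOR_BGR2HSV)
b=bluecap(im,C,tuple(int(max(0,i)) for i in r)); C2=C
m=cv2.inRange(hsv,(100,120,40),(130,255,255)); k=np.zeros_like(m);k[max(0,r[1]):r[3],r[0]:r[2]]=m[max(0,r[1]):r[3],r[0]:r[2]]
e=cv2.fitEllipse(max(cv2.findContours(k,0,2)[0],key=cv2.contourArea)); print("cap",ray(C,e[0],.0775)[0].round(4))
plan((.54,-.28,.22),yaw=.252)
E
```

```text
[260 115]
ring 555 [259.2 113.6] [68.6 69.6]
ring [0.5133 0.1135 0.068 ]
blue px (259.95269775390625, 113.5995101928711) (63.501983642578125, 64.77238464355469)
cap [0.514  0.1138 0.0775]
at [0.5297 0.0544 0.2119] tooly [ 0.968  0.251 -0.   ] F [ 0.3 -0.6 -0. ] t 39.4 w 86.5
twist [-0.    -0.     0.002]
-> [ 0.54 -0.28  0.22] dp [-0.3265 -0.0734 -0.0081]
```

>>> {"op": "apply_moves", "data": {"dp": [[-0.041,-0.009,-0.001],[-0.041,-0.009,-0.001],[-0.041,-0.009,-0.001],[-0.041,-0.009,-0.001],[-0.041,-0.009,-0.001],[-0.041,-0.009,-0.001],[-0.041,-0.009,-0.001],[-0.04,-0.01,-0.001],[0,0,0],[0,0,0]], "twist": [[0,0,0],[0,0,0],[0,0,0],[0,0,0],[0,0,0],[0,0,0],[0,0,0],[0,0,0],[0,0,0],[0,0,0]], "fingers": [0,0,0,0,0,0,0,0,0,0]}}

```text
time: 40.35
position: [0.5411, -0.2815, 0.2196]
tool_rot: [-1.925, -2.481, -0.002]
ft_force: [-0.2, 0.7, 0.9]
grip_width: 1.001
grip_force: 0.0
```

```bash
python3 - <<'E'
from h import *
im,C=shot("wrist","w8"); plan()
print(proj(C,[(.54,-.339,.01),(.413,-.356,.01)]).round(1))
E
```

```text
at [ 0.5415 -0.2799  0.2199] tooly [0.968 0.251 0.001] F [0.2 0.1 0.2] t 40.4 w 87.2
[[246.8 215.7]
 [136.6 203.3]]
```

View pics/w8.png

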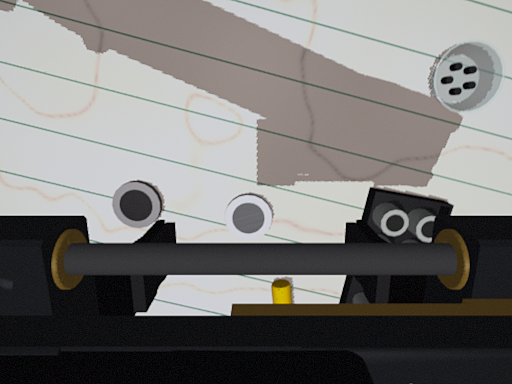

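The silver cap is at (248,216) and the grey one at (137,203). The starter end is at (282,285), and the socket tray is clear to the right.

```bash
cat >> h.py <<'E'
def darkmid(im,C,guess,z=.01,lim=110):
    g=proj(C,guess)[0]; k=np.zeros(im.shape[:2],np.uint8); cv2.circle(k,(int(g[0]),int(g[1])),22,255,-1)
    m=((im.max(2)<lim)*255).astype(np.uint8)&k
    c=max(cv2.findContours(m,0,2)[0],key=cv2.contourArea); e=cv2.fitEllipse(c); print("mid",np.round(e[0],1),np.round(e[1],1)); return ray(C,e[0],z)[0]
E
python3 - <<'E'
from h import *
im=cv2.imread("pics/w8.png"); C=cam("wrist")
p=darkmid(im,C,(.54,-.339,.01)); print(p); print(darkmid(im,C,(.413,-.356,.01),lim=80))
plan((*p[:2],.004),yaw=.252)
E
```

```text
mid [247.9 217.7] [28.4 29.8]
[ 0.54241285 -0.33968564  0.01      ]
mid [135.5 205. ] [28.9 32.1]
[ 0.41261325 -0.35735929  0.01      ]
at [ 0.5415 -0.2799  0.2199] tooly [0.968 0.251 0.001] F [0.2 0.1 0.2] t 40.4 w 87.2
twist [ 0.001 -0.001  0.002]
-> [ 0.5424 -0.3397  0.004 ] dp [-0.0581 -0.014   0.2159]
```

>>> {"op": "apply_moves", "data": {"dp": [[-0.029,-0.007,0.04],[-0.0285,-0.0075,0.04],[0,0,0.04],[0,0,0.04],[0,0,0.03],[0,0,0.017],[0,0,0.008],[0,0,0],[0,0,0],[0,0,0]], "twist": [[0,0,0],[0,0,0],[0,0,0],[0,0,0],[0,0,0],[0,0,0],[0,0,0],[0,0,0],[0,0,0],[0,0,0]], "fingers": [0,0,0,0,0,0,0,0,0,0]}}

```text
time: 41.4
position: [0.5425, -0.3415, 0.0069]
tool_rot: [1.923, 2.481, 0.0]
ft_force: [-0.6, -0.8, -0.6]
grip_width: 1.0
grip_force: 0.0
```

>>> {"op": "apply_moves", "data": {"dp": [[0,0,0],[0,0,0],[0,0,0],[0,0,0],[0,0,0],[0,0,0],[0,0,0],[0,0,0]], "twist": [[0,0,0],[0,0,0],[0,0,0],[0,0,0],[0,0,0],[0,0,0],[0,0,0],[0,0,0]], "fingers": [1,1,1,1,1,1,1,1]}}

```text
time: 42.2
position: [0.5413, -0.3412, 0.0051]
tool_rot: [1.925, 2.483, -0.0]
ft_force: [0.4, -1.2, 0.9]
grip_width: 0.629
grip_force: 25.0
```

```bash
python3 - <<'E'
from h import *
s=ctrl.get_state(); x=np.array([-.252,.968]); o=(np.array([.542,-.3393])-s["position"][:2])@x; print("cap offset along x",o)
P=np.array([.514,.1133])-o*x
plan((*s["position"][:2],.165),(*P,.165),(*P,.09),yaw=.252)
E
```

```text
cap offset along x 0.0016216803179435
at [ 0.5413 -0.3412  0.0051] tooly [ 0.968  0.249 -0.   ] F [ 0.4 -1.2  0.9] t 42.2 w 54.7
twist [-0.  0. -0.]
-> [ 0.5413 -0.3412  0.165 ] dp [ 0.      0.     -0.1599]
-> [0.5144 0.1117 0.165 ] dp [0.4453 0.0869 0.    ]
-> [0.5144 0.1117 0.09  ] dp [0.    0.    0.075]
```

>>> {"op": "apply_moves", "data": {"dp": [[0,0,-0.02],[0,0,-0.045],[0,0,-0.045],[0,0,-0.05],[0.035,0.008,0],[0.042,0.008,0],[0.042,0.008,0],[0.042,0.008,0],[0.042,0.008,0],[0.042,0.008,0]], "twist": [[0,0,0],[0,0,0],[0,0,0],[0,0,0],[0,0,0],[0,0,0],[0,0,0],[0,0,0],[0,0,0],[0,0,0]], "fingers": [1,1,1,1,1,1,1,1,1,1]}}

```text
time: 43.2
position: [0.5265, -0.0898, 0.1662]
tool_rot: [1.923, 2.482, -0.001]
ft_force: [1.1, 0.4, -0.4]
grip_width: 0.629
grip_force: 25.0
```

>>> {"op": "apply_moves", "data": {"dp": [[0.042,0.008,0],[0.042,0.008,0],[0.042,0.008,0],[0.042,0.008,0],[0.03,0.006,0],[0,0,0],[0,0,0],[0,0,0]], "twist": [[0,0,0],[0,0,0],[0,0,0],[0,0,0],[0,0,0],[0,0,0],[0,0,0],[0,0,0]], "fingers": [1,1,1,1,1,1,1,1]}}

```text
time: 44.0
position: [0.5144, 0.1082, 0.1654]
tool_rot: [1.926, 2.481, -0.001]
ft_force: [1.0, -1.5, -1.1]
grip_width: 0.632
grip_force: 25.0
```

```bash
python3 - <<'E'
from h import *
plan((.5144,.1117,.09),(.5144,.1117,.083),yaw=.252)
E
```

```text
at [0.5144 0.1082 0.1654] tooly [0.969 0.248 0.   ] F [ 1.  -1.5 -1.1] t 44.0 w 55.0
twist [ 0.     0.001 -0.001]
-> [0.5144 0.1117 0.09  ] dp [0.0034 0.0009 0.0754]
-> [0.5144 0.1117 0.083 ] dp [0.    0.    0.007]
```

>>> {"op": "apply_moves", "data": {"dp": [[0.002,0.001,0.02],[0,0,0.025],[0,0,0.02],[0,0,0.01],[0,0,0],[0,0,0],[0,0,0]], "twist": [[0,0,0],[0,0,0],[0,0,0],[0,0,0],[0,0,0],[0,0,0],[0,0,0]], "fingers": [1,1,1,1,1,1,1]}}

```text
time: 44.7
position: [0.5155, 0.1115, 0.0911]
tool_rot: [1.925, 2.481, 0.002]
ft_force: [-0.2, 0.5, -0.5]
grip_width: 0.633
grip_force: 25.0
```

Target (.5144,.1117); shift −1 mm in y and lower to .083.

>>> {"op": "apply_moves", "data": {"dp": [[0,-0.001,0.003],[0,0,0.002],[0,0,0.001],[0,0,0.001],[0,0,0.001],[0,0,0]], "twist": [[0,0,0],[0,0,0],[0,0,0],[0,0,0],[0,0,0],[0,0,0]], "fingers": [1,1,1,1,1,1]}}

```text
time: 45.3
position: [0.5136, 0.1113, 0.0829]
tool_rot: [1.924, 2.483, -0.002]
ft_force: [-3.7, -1.9, 7.4]
grip_width: 0.631
grip_force: 25.0
```

>>> {"op": "apply_moves", "data": {"dp": [[0,0,0],[0,0,0],[0,0,0],[0,0,0],[0,0,0],[0,0,-0.02],[0,0,-0.04],[0,0,-0.04],[0,0,-0.03],[0,0,0]], "twist": [[0,0,0],[0,0,0],[0,0,0],[0,0,0],[0,0,0],[0,0,0],[0,0,0],[0,0,0],[0,0,0],[0,0,0]], "fingers": [1,0,0,0,0,0,0,0,0,0]}}

```text
time: 46.3
position: [0.5161, 0.1124, 0.216]
tool_rot: [1.922, 2.479, 0.007]
ft_force: [0.3, -0.4, -0.3]
grip_width: 0.998
grip_force: 0.0
```

>>> {"op": "apply_moves", "data": {"dp": [[-0.03,0,0],[-0.03,0,0],[0,0,0],[0,0,0],[0,0,0]], "twist": [[0,0,0],[0,0,0],[0,0,0],[0,0,0],[0,0,0]], "fingers": [0,0,0,0,0]}}

```text
time: 46.8
position: [0.528, 0.0544, 0.2116]
tool_rot: [-1.922, -2.484, 0.0]
ft_force: [0.6, -0.3, 1.0]
grip_width: 0.993
grip_force: 0.0
```

```bash
python3 - <<'E'
from h import *
im,C=shot("wrist","w9")
print(ringpose(im,C,(.514,.1133,.068)).round(4),darkmid(im,C,(.514,.1133,.088),z=.088,lim=90).round(4), proj(C,(.514,.1133,.088)))
cv2.imwrite("pics/w9c.png",cv2.resize(im[30:230,160:360],(600,600)))
plan((.413,-.298,.22),yaw=.252)
t,C=shot("top"); print(darkmid(t,C,(.4125,-.356,.01),lim=70).round(3))
E
```

```text
ring 297 [260.7 114.9] [69.  70.8]
mid [262.7 129.1] [13.1 40.8]
[0.5131 0.113  0.068 ] [0.5176 0.1024 0.088 ] [[261.87347444 115.16312843]]
at [0.528  0.0546 0.2117] tooly [ 0.968  0.251 -0.   ] F [ 0.2  0.  -0. ] t 46.9 w 87.0
twist [-0.    -0.     0.002]
-> [ 0.413 -0.298  0.22 ] dp [-0.3128 -0.1993 -0.0083]
mid [362.1 263.8] [14.6 15.5]
[ 0.411 -0.359  0.01 ]
```

View pics/w9c.png

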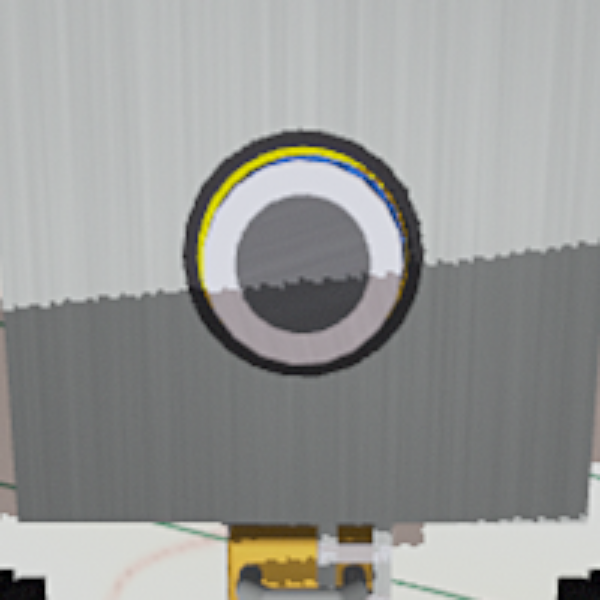

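The silver cap sits flat on the blue one, centred within about 2 mm (crop centre (303,262)). Next is the grey cap.

>>> {"op": "apply_moves", "data": {"dp": [[-0.039,-0.025,-0.001],[-0.039,-0.025,-0.001],[-0.039,-0.025,-0.001],[-0.039,-0.025,-0.001],[-0.039,-0.025,-0.001],[-0.039,-0.025,-0.001],[-0.039,-0.025,-0.001],[-0.039,-0.025,-0.001],[0,0,0],[0,0,0]], "twist": [[0,0,0],[0,0,0],[0,0,0],[0,0,0],[0,0,0],[0,0,0],[0,0,0],[0,0,0],[0,0,0],[0,0,0]], "fingers": [0,0,0,0,0,0,0,0,0,0]}}

```text
time: 47.9
position: [0.4127, -0.2987, 0.2198]
tool_rot: [-1.926, -2.481, -0.002]
ft_force: [0.7, -0.4, -0.1]
grip_width: 1.001
grip_force: 0.0
```

```bash
python3 - <<'E'
from h import *
im,C=shot("wrist","w10"); p=darkmid(im,C,(.412,-.357,.01),lim=80); print(p.round(4))
g=proj(C,p)[0].astype(int); gr=cv2.cvtColor(im,6)
k=np.zeros_like(gr); cv2.circle(k,tuple(map(int,g)),32,255,-1); m=((gr<150)*255).astype(np.uint8)&k; 
c=max(cv2.findContours(m,0,2)[0],key=cv2.contourArea); e=cv2.fitEllipse(c); print("outer",e[:2],ray(C,e[0],.008)[0].round(4))
plan((*p[:2],.004),yaw=.252)
E
```

```text
mid [247.2 217.5] [29.5 30.7]
[ 0.4127 -0.3584  0.01  ]
outer ((247.76962280273438, 215.7272186279297), (44.93263626098633, 51.9755973815918)) [ 0.4128 -0.3567  0.008 ]
at [ 0.4134 -0.2974  0.2199] tooly [0.968 0.251 0.001] F [0.1 0.9 0. ] t 48.0 w 87.1
twist [ 0.001 -0.001  0.002]
-> [ 0.4127 -0.3584  0.004 ] dp [-0.0589 -0.0159  0.2159]
```

>>> {"op": "apply_moves", "data": {"dp": [[-0.029,-0.008,0.04],[-0.0285,-0.008,0.04],[0,0,0.04],[0,0,0.04],[0,0,0.03],[0,0,0.017],[0,0,0.008],[0,0,0],[0,0,0],[0,0,0]], "twist": [[0,0,0],[0,0,0],[0,0,0],[0,0,0],[0,0,0],[0,0,0],[0,0,0],[0,0,0],[0,0,0],[0,0,0]], "fingers": [0,0,0,0,0,0,0,0,0,0]}}

```text
time: 48.95
position: [0.4126, -0.3593, 0.0067]
tool_rot: [1.923, 2.481, -0.001]
ft_force: [-1.0, -0.4, 0.2]
grip_width: 0.999
grip_force: 0.0
```

>>> {"op": "apply_moves", "data": {"dp": [[0,0,0],[0,0,0],[0,0,0],[0,0,0],[0,0,0],[0,0,0],[0,0,0],[0,0,0]], "twist": [[0,0,0],[0,0,0],[0,0,0],[0,0,0],[0,0,0],[0,0,0],[0,0,0],[0,0,0]], "fingers": [1,1,1,1,1,1,1,1]}}

```text
time: 49.75
position: [0.4115, -0.3585, 0.0051]
tool_rot: [1.925, 2.483, -0.0]
ft_force: [-0.3, -0.4, 1.2]
grip_width: 0.631
grip_force: 25.0
```

```bash
python3 - <<'E'
from h import *
s=ctrl.get_state(); x=np.array([-.252,.968]); print("off",(np.array([.4127,-.358])-s["position"][:2])@x)
P=(.514,.1125)
plan((*s["position"][:2],.17),(*P,.17),yaw=.252)
E
```

```text
off 0.00017748996742620557
at [ 0.4115 -0.3585  0.0051] tooly [ 0.968  0.249 -0.   ] F [-0.3 -0.4  1.2] t 49.8 w 54.9
twist [-0.  0.  0.]
-> [ 0.4115 -0.3585  0.17  ] dp [ 0.      0.     -0.1649]
-> [0.514  0.1125 0.17  ] dp [0.4306 0.2167 0.    ]
```

>>> {"op": "apply_moves", "data": {"dp": [[0,0,-0.02],[0,0,-0.045],[0,0,-0.05],[0,0,-0.05],[0.036,0.018,0],[0.04,0.02,0],[0.04,0.02,0],[0.04,0.02,0],[0.04,0.02,0],[0.04,0.02,0]], "twist": [[0,0,0],[0,0,0],[0,0,0],[0,0,0],[0,0,0],[0,0,0],[0,0,0],[0,0,0],[0,0,0],[0,0,0]], "fingers": [1,1,1,1,1,1,1,1,1,1]}}

```text
time: 50.75
position: [0.4668, -0.0988, 0.1699]
tool_rot: [1.925, 2.482, -0.002]
ft_force: [1.0, -0.8, -0.2]
grip_width: 0.626
grip_force: 25.0
```

>>> {"op": "apply_moves", "data": {"dp": [[0.04,0.02,0],[0.04,0.02,0],[0.04,0.02,0],[0.04,0.02,0],[0.034,0.0185,0],[0,0,0],[0,0,0],[0,0,0],[0,0,0]], "twist": [[0,0,0],[0,0,0],[0,0,0],[0,0,0],[0,0,0],[0,0,0],[0,0,0],[0,0,0],[0,0,0]], "fingers": [1,1,1,1,1,1,1,1,1]}}

```text
time: 51.65
position: [0.5141, 0.1096, 0.1698]
tool_rot: [1.929, 2.479, -0.002]
ft_force: [1.0, 0.6, -0.1]
grip_width: 0.632
grip_force: 25.0
```

```bash
python3 - <<'E'
from h import *
plan((.514,.1127,.10),yaw=.252)
E
```

```text
at [0.5141 0.1096 0.1698] tooly [ 0.969  0.246 -0.001] F [ 1.   0.6 -0.1] t 51.6 w 55.0
twist [-0.001  0.001 -0.004]
-> [0.514  0.1127 0.1   ] dp [0.003  0.0007 0.0698]
```

Contact is expected at TCP z = .088+.0051 = .093.

>>> {"op": "apply_moves", "data": {"dp": [[0.0015,0,0.02],[0,0,0.025],[0,0,0.015],[0,0,0.008],[0,0,0],[0,0,0],[0,0,0]], "twist": [[0,0,0],[0,0,0],[0,0,0],[0,0,0],[0,0,0],[0,0,0],[0,0,0]], "fingers": [1,1,1,1,1,1,1]}}

```text
time: 52.35
position: [0.5143, 0.1135, 0.103]
tool_rot: [1.924, 2.482, 0.002]
ft_force: [-0.2, -0.2, -0.3]
grip_width: 0.631
grip_force: 25.0
```

>>> {"op": "apply_moves", "data": {"dp": [[-0.0005,0,0.004],[0,0,0.002],[0,0,0.002],[0,0,0.001],[0,0,0],[0,0,0]], "twist": [[0,0,0],[0,0,0],[0,0,0],[0,0,0],[0,0,0],[0,0,0]], "fingers": [1,1,1,1,1,1]}}

```text
time: 52.95
position: [0.5136, 0.1129, 0.0931]
tool_rot: [-1.925, -2.483, 0.0]
ft_force: [-0.4, -0.8, 1.6]
grip_width: 0.626
grip_force: 25.0
```

>>> {"op": "apply_moves", "data": {"dp": [[0,0,0.0005],[0,0,0],[0,0,0]], "twist": [[0,0,0],[0,0,0],[0,0,0]], "fingers": [1,1,1]}}

```text
time: 53.25
position: [0.5137, 0.1129, 0.0931]
tool_rot: [1.924, 2.483, -0.001]
ft_force: [-1.9, -0.2, 5.5]
grip_width: 0.632
grip_force: 25.0
```

In contact. Release, rise, back off and look.

>>> {"op": "apply_moves", "data": {"dp": [[0,0,0],[0,0,0],[0,0,0],[0,0,0],[0,0,0],[0,0,-0.02],[0,0,-0.04],[0,0,-0.04],[0,0,-0.02],[0,0,0]], "twist": [[0,0,0],[0,0,0],[0,0,0],[0,0,0],[0,0,0],[0,0,0],[0,0,0],[0,0,0],[0,0,0],[0,0,0]], "fingers": [0,0,0,0,0,0,0,0,0,0]}}

```text
time: 54.25
position: [0.5156, 0.1137, 0.2155]
tool_rot: [1.922, 2.479, 0.005]
ft_force: [-0.3, -0.0, 0.3]
grip_width: 1.002
grip_force: 0.0
```

>>> {"op": "apply_moves", "data": {"dp": [[-0.03,0,0],[-0.03,0,0],[-0.03,0,0],[-0.03,0,0],[0,0,0],[0,0,0],[0,0,0]], "twist": [[0,0,0],[0,0,0],[0,0,0],[0,0,0],[0,0,0],[0,0,0],[0,0,0]], "fingers": [0,0,0,0,0,0,0]}}

```text
time: 54.95
position: [0.543, -0.0019, 0.2119]
tool_rot: [-1.922, -2.484, 0.0]
ft_force: [0.8, 0.2, 0.2]
grip_width: 0.998
grip_force: 0.0
```

```bash
python3 - <<'E'
from h import *
im,C=shot("wrist","w11"); t,_=shot("top","t11")
a=im[0:230,140:380]; a=cv2.resize(a,(480,460)); b=t[40:330,0:420]; b=cv2.resize(b,(320,221)); o=np.zeros((460,800,3),np.uint8); o[:,:480]=a; o[:221,480:]=b
sd,_=shot("side","s11"); o[225:445,480:]=cv2.resize(sd[220:384,60:298],(320,220)); cv2.imwrite("pics/f.png",o)
print(proj(C,[(.5137,.1133,z) for z in (.068,.098)]).round(1))
E
```

```text
[[261.1  44.5]
 [261.3  37.3]]
```

View pics/f.png

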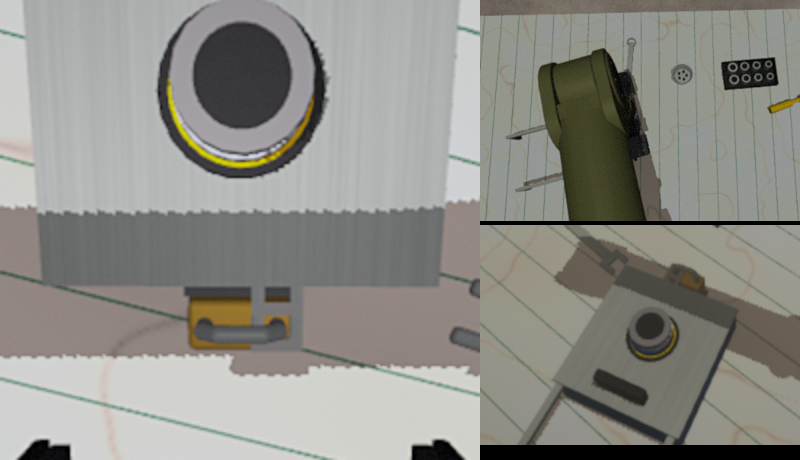

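The stack is complete. The grey cap's centre is at (261,37.5), against (261.3,37.3) for the plate axis. The lid is shut, the shackle is home, no caps remain on the bench, and the bystanders haven't moved.

```bash
python3 -c "
from h import *
print(ctrl.close_job())"
```

```text
the job is handed in; nothing more can be done
None
```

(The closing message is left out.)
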